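# Snap the saddle bar into the neck rest

### The arm

A 6-joint arm with a two-finger parallel gripper is mounted at the origin on the work surface. World frame = base frame: x ahead of the robot, y to its left, z up, the work surface at z = 0. Lengths are in m, angles in rad, forces in N, time in s.
With the tool pointing down it reaches from about 0.35 to 0.925 m from the base axis. Payload 6.4 kg.
Tool frame: the origin (TCP) lies midway between the tips of the shut fingers; the grasp point (between the pads) lies 19 mm behind it; x points along the fingers, y is the direction in which the jaws open and shut, and the axes are right-handed (so a half turn about x gives the same grasp; the last joint's range is limited). The gripper opens to 85 mm and grips with 20 to 120 N. Pads are 22 mm wide; open, the fingers measure 114 mm over their backs; the gripper's body (76 mm by 85 mm) begins 54 mm behind the grasp point. The pads swing forward as they close: fully open they stand 13 mm farther back than shut.
Start: joints at [-1.326, 0.245, 1.558, -0, 1.339, -0.174], TCP at [0.264, -0.594, 0.231] pointing down, gripper open.
Joint ranges: [-3.13, 3.13], [-1.02, 2.26], [0.13, 2.54], [-0.95, 4.09], [0.21, 2.88], [-2.74, 2.74]. Speed limits (rad/s): [2.57, 2.57, 3.14, 3.14, 3.14, 3.14].

### API

Orientations are given as a 3x3 rotation matrix whose columns are the frame's x, y, z axes.
In Python, from workcell import read_state, snapshot, finish_job, cut_out, landmark_of gives the robot as it stands.
- The arm moves only by the tool play_rows, never from a script. Its argument "plan" is a list of rows, each a list of 4 numbers: the shift along the tool's x, y, z as a fraction of full scale, then the turn about the tool's x as a fraction of full scale. A call has 1 to 20 rows; each row is the pose to reach, as a shift and turn from the pose commanded when the call began, along the tool's axes at that moment; what a row does not reach only later rows make up. Full scale, the value 1, is 0.75 m for a shift and 30 degrees for a turn. A row lasts 1/8 s, in which the tool goes at most 62.5 mm and 10.7 degrees, less where a joint would pass 70% of its speed; a pose out of reach is approached as far as the arm can. A call with a number of a shift or a turn outside -1 to 1 is refused whole. A call with a gripper value outside its range is refused whole. "gripper" is the closure in counts, from 0 (fully open) to 255 (shut), set as the call begins (left out, the last holds). The fingers move at their own pace and stop on an object; the grip force is fixed at half the most. Time passes only in rows, so rows that repeat a pose let the fingers close. It gives the time, the measured TCP pose, the force and the opening at its end, in the units of the state.
- read_state(): the state, without advancing time (a new reading comes with each control period).
- snapshot(name): name is "side" or "top"; returns a dict with "color" (400x640x3 uint8, red, green, blue), "fx", "fy", "cx", "cy" (pixels), "view" (4x4, takes a point from world to camera coordinates). Camera axes: x right, y up, looking along -z (the intrinsics and any distortion apply to the point x, -y, -z); pixel columns grow to the right and rows downward; lengths in m; the calibration is good to about 2 mm. A picture is of the moment at which its call begins. There is no depth.
- finish_job(): hands the job in, once; it reports no verdict.
Trained networks look in a picture, given as the dict that the camera call returned (one of the last four; its "shot" number tells which), for a name from the list of things; names that differ only in an ending like _2 or _b are one class to them, and where a whole thing is asked for, a point or a joint stands for the part that bears it (a point fixed in the world has none). Each returns a list of dicts, best first, with "conf" (0 to 1); they miss things now and then, are a little off and sometimes report something else, mostly with a low value. They report only what shows in the picture. A call takes as long as a camera call.
- cut_out(picture, query): "region" (400x640 bool, what is visible of it) and "rect" ([left, top, right, bottom] in pixels, round what is visible of it).
- landmark_of(picture, query): "centre" ([row, column] in pixels: a listed point, or the origin of a listed thing).
The state is a dict: "clock": time; "q": joint angles; "dq": joint speeds; "joint_torque": joint torques, N m; "tcp_pos": TCP position; "orientation": TCP orientation; "contact_force": force on the tool from outside, world axes, zero at the start; "moment": the same for the moment, N m; "finger_gap": finger opening in m.
Only numpy, scipy, OpenCV 4.12 (cv2) and the standard library are available. Lean on these libraries where they do the work, as an engineer would, in place of code of your own. Each camera call takes 0.05 s, during which the arm holds its last target.

### The job

Get the neck rest ready for fret dressing: pick up the dark wooden saddle bar with the tapered ends and press it, hollow side up, squarely down between the rest's two steel spring clips until it snaps fully home on its seat, then let go. Feel your way down and press gently, because pushing on hard once it has bottomed or bending a clip far outwards spoils the rest, and leave the other things on the bench where they are.

Things in the scene. Friction and masses are not known exactly. Their poses are not given: they have to be found in the camera images.
- saddle_mid (a point): Centre of the saddle bar, 17 mm above its underside: a dark wooden bar 110 mm long (its x), 26 mm wide (y), loose, about 90 g, lying upright on the bench, z up. The middle 50 mm of its top is a cork-lined hollow, 27 mm above the underside; two cheeks 35 to 47 mm from the centre are 34 mm high. Grasp it across its 26 mm width at the middle. Either way round fits the rest.
- rest_top (a point): Yellow plastic neck rest, screwed down: centre of the top of its base plate (190 x 80 x 14 mm), 14 mm above the bench. x runs from clip to clip, z up. On the base stands a head with the seat block (80 mm along x, 18 mm wide) and clips; the head's height is set differently each time and is not measured: the seat is 34 to 50.5 mm above this point, so feel for it. It is hard.
- clip_a (a joint): Outward bend (rad, 0 unloaded) of the upright spring-steel clip on the head's +x end: 24 mm wide, top 30 mm above the seat. Its round bead, 5 mm thick, has its centre 54.5 mm out from the middle and 25 mm above the seat, so the beads stand 104 mm apart. Hinged 47 mm below the bead, about 2 N per mm there. About 0.07 as the bar passes, 0 to 0.02 with it home; over 0.15 it is bent for good.
- clip_b (a joint): The same for the clip at the rest's -x end.
- caul_mid (a point): Bystander: a plain dark wooden caul block with cork top, 80 x 28 x 27 mm, straight square ends (too short for the rest). Point at its centre. It and the saddle bar may stand in either's place.
- cork_block_center (a point): Bystander: round cork sanding block, 56 mm across, 26 mm high. Point at its centre.
- file: Bystander: flat steel file with wooden handle, 240 mm long along its y, 20 mm high. Origin under its middle.
- square: Bystander: small square, wooden stock 70 mm along its y, steel blade 95 mm along its x, 12 mm high. Origin under the stock.
- nippers: Bystander: fret end nippers, 180 mm long along y, 16 mm high. Origin near the pivot, at the underside.
- jar: Bystander: amber glass jar, 52 mm across, 62 mm high. Origin under its centre.
- mallet: Bystander: small hammer lying along its x, 240 mm long, about 30 mm high. Origin at its underside.
- saddle: The same bar; origin at the centre of its underside, axes as above. Its bottom is 100 mm long; both ends taper outwards over the lowest 14 mm to the full 110 mm, which runs from 14 to 22 mm above the underside and ends in a flat shoulder; above that it is 94 mm long. The beads snap in over the shoulders.
- rest: The same neck rest; origin under its centre, on the bench; axes as above. The bar goes down along the rest's x (either way round), underside onto the seat. It meets the beads with its underside about 19 mm above the seat; spreading them takes about 7 to 12 N down in all, then the force drops, and in the last 3 mm the beads snap in over its shoulders and pull it down. Keep the push under 25 N.

How it is judged:
By the outcome, as a careful person would: the job done as asked, in the order asked, and still so for the second after the job is handed in, with the robot touching nothing.
It also fails if it takes over 50 s, if anything falls off the work surface, if the arm or the gripper's body presses on something with over 40 N, if the wrist force passes 120 N, or if a joint passes its speed limit or range.

## Working session

There is one attempt and no reset: what is moved stays moved. The work goes in short steps, Python scripts to look and compute and a tool call to move; the robot and the scene stay as the last step left them, time stands still between calls to the robot, and variables do not carry over. Pictures are saved under pics/ and viewed, and the job is handed in when it is done.

Besides the shell and the picture viewer there is one more tool, called after ">>>" by a JSON object that holds its "op" and its "data", one argument or row to a line. play_rows: Moves the arm, as the interface text tells. Shift numbers are shares of 0.75 m and turn numbers shares of 30 degrees, none past 1 either way. Its arguments: {"type":"object","properties":{"plan":{"type":"array","items":{"type":"array","items":{"type":"number"}}},"gripper":{"type":"number"}},"required":["plan"]}

```bash
mkdir -p pics; ls
cat > h.py <<'E'
import numpy as np,cv2
from workcell import *
def save(p,n,crop=None,s=1):
    im=cv2.cvtColor(p["color"],cv2.COLOR_RGB2BGR)
    if crop: im=im[crop[1]:crop[3],crop[0]:crop[2]]
    if s!=1: im=cv2.resize(im,None,fx=s,fy=s,interpolation=cv2.INTER_CUBIC)
    cv2.imwrite("pics/"+n,im)
def ray(p,u,v):
    V=np.array(p["view"]);R=V[:3,:3];t=V[:3,3]
    d=np.array([(u-p["cx"])/p["fx"],-(v-p["cy"])/p["fy"],-1.])
    return -R.T@t, R.T@d
def onz(p,u,v,z):
    c,d=ray(p,u,v); return c+d*(z-c[2])/d[2]
def proj(p,X):
    V=np.array(p["view"]);c=V[:3,:3]@np.array(X)+V[:3,3]
    return np.array([p["cx"]+p["fx"]*c[0]/-c[2], p["cy"]+p["fy"]*-c[1]/-c[2]])
E
python3 - <<'E'
from h import *
s=read_state(); print(s)
for n in("top","side"):
    p=snapshot(n); save(p,n+"0.png")
    print(n,{k:(v if k!="color" else 0) for k,v in p.items()})
    for q in("saddle_mid","caul_mid","rest_top","saddle","rest"):
        for d in landmark_of(p,q): print(q,d)
E
```

```text
pics
{'clock': 0.0, 'q': array([-1.32610599e+00,  2.45865430e-01,  1.55904653e+00, -8.73409186e-06,
        1.33870765e+00, -1.74109069e-01]), 'dq': array([ 0.00030322, -0.00018395, -0.00047183,  0.00038785,  0.00010814,
        0.00024752]), 'joint_torque': array([ 1.13600599e-03, -4.29511356e+01, -3.26124573e+01, -7.59318095e-05,
        5.36033709e-03,  1.07082352e-05]), 'tcp_pos': array([ 0.26418781, -0.59325883,  0.23013001]), 'orientation': array([[-4.99288462e-04,  4.06665256e-01, -9.13577102e-01],
       [ 1.96451744e-03, -9.13575054e-01, -4.06665418e-01],
       [-9.99997946e-01, -1.99778150e-03, -3.42763502e-04]]), 'contact_force': array([-0.07754397, -0.64078396,  0.52774856]), 'moment': array([-0.0537916 ,  0.02918237,  0.02668268]), 'finger_gap': 0.0855285813590806}
top {'color': 0, 'fx': 469.9533864841497, 'fy': 469.9533864841497, 'cx': 326.1530784266996, 'cy': 201.55143674941408, 'view': array([[-0.0114977 , -0.99989458, -0.008867  ,  0.04147829],
       [ 0.98567665, -0.01282542,  0.16815783, -0.60032049],
       [-0.16825383, -0.00680657,  0.9857202 , -1.346409  ],
 
[... 398 characters left out ...]
 281.6], 'conf': 0.95}
side {'color': 0, 'fx': 409.25811941041087, 'fy': 409.25811941041087, 'cx': 320.7036837024872, 'cy': 193.4836477284113, 'view': array([[-0.82519107, -0.56433146, -0.02428367,  0.51394129],
       [ 0.27363538, -0.43699229,  0.8568322 , -0.19409043],
       [-0.49414915,  0.70040541,  0.51502319, -0.81474765],
       [ 0.        ,  0.        ,  0.        ,  1.        ]]), 'shot': 2}
saddle_mid {'centre': [164.5, 415.4], 'conf': 0.84}
caul_mid {'centre': [193.8, 384.1], 'conf': 0.88}
rest_top {'centre': [244.5, 305.1], 'conf': 0.65}
saddle {'centre': [171.1, 412.1], 'conf': 0.8}
saddle {'centre': [192.9, 385.9], 'conf': 0.68}
rest {'centre': [245.1, 304.5], 'conf': 0.74}
```

View pics/top0.png

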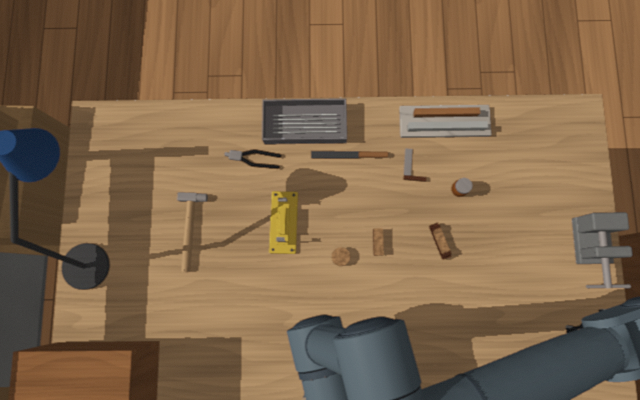

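View pics/side0.png

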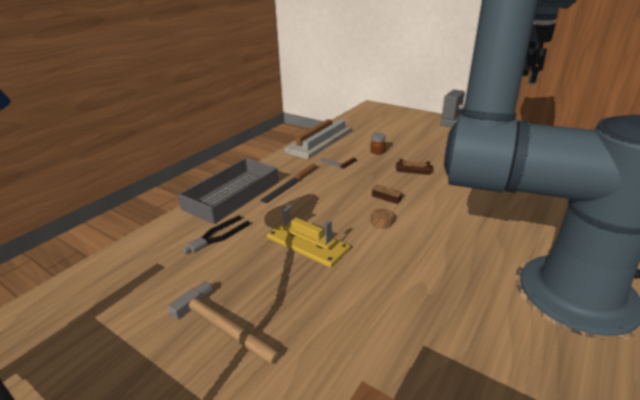

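Run:
```python
from h import *
p=snapshot("top"); save(p,"topz.png",(220,170,480,300),3)
q=snapshot("side"); save(q,"sidez.png",(220,120,480,310),3)
```

```text
(no output)
```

View pics/topz.png

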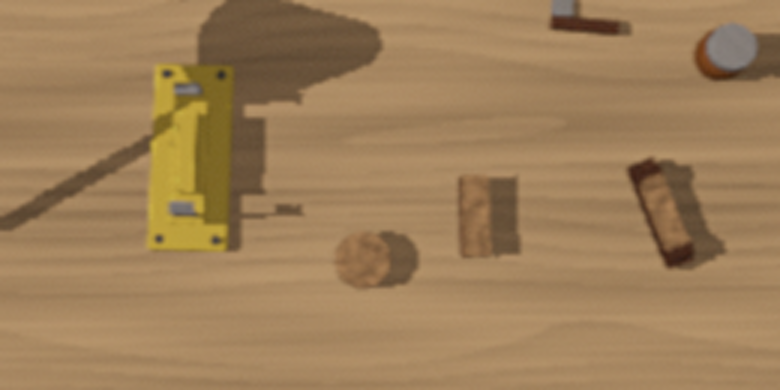

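View pics/sidez.png

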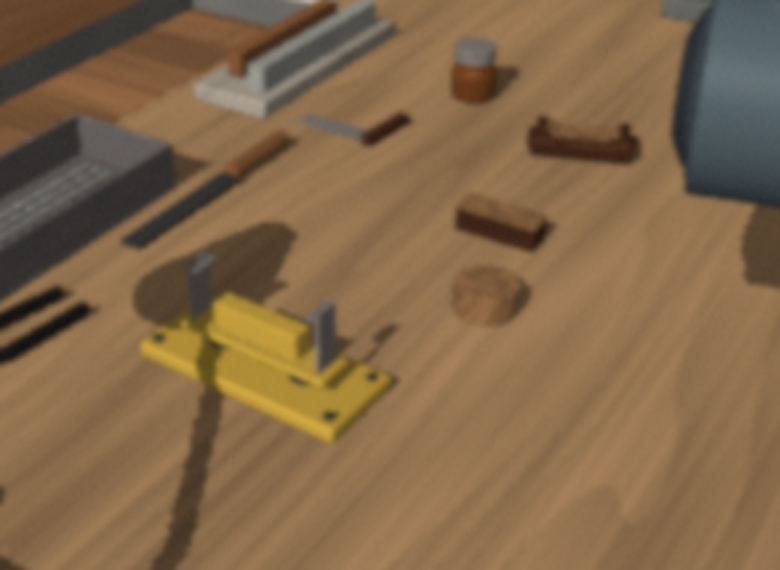

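The saddle is the bar with the dark cheeks, at (441,241) top and (415,165) side. The caul is at (378,242) and the yellow rest at (283,222), both top view. Next I'll fit models to the masks.

```bash
cat >> h.py <<'E'
def box(x0,x1,y0,y1,z0,z1,xt=None):
    a,b=(x0,x1) if xt is None else xt
    return np.array([[x,y,z0] for x in(x0,x1) for y in(y0,y1)]+[[x,y,z1] for x in(a,b) for y in(y0,y1)])
SAD=[box(-.05,.05,-.013,.013,0,.014,(-.055,.055)),box(-.055,.055,-.013,.013,.014,.022),box(-.047,.047,-.013,.013,.022,.027),
     box(.035,.047,-.013,.013,.022,.034),box(-.047,-.035,-.013,.013,.022,.034)]
BASE=[box(-.095,.095,-.04,.04,0,.014)]
def render(p,parts,x,y,yaw,z=0,S=4):
    R=np.array([[np.cos(yaw),-np.sin(yaw),0],[np.sin(yaw),np.cos(yaw),0],[0,0,1]])
    m=np.zeros((400*S,640*S),np.uint8)
    for B in parts:
        P=np.array([proj(p,R@q+[x,y,z]) for q in B])
        h=cv2.convexHull(((P+.5)*S-.5).round().astype(np.int32)); cv2.fillConvexPoly(m,h,1)
    return cv2.resize(m.astype(np.float32),(640,400),interpolation=cv2.INTER_AREA)
E
cat > fit.py <<'E'
from h import *
from scipy.optimize import minimize
P={n:snapshot(n) for n in("top","side")}
M={}
for n,p in P.items():
    for q in("saddle","rest"):
        r=cut_out(p,q); print(n,q,[(d["conf"],d["rect"]) for d in r]); M[n,q]=[d["region"] for d in r]
np.save("shots.npy",dict(P=P,M=M),allow_pickle=True)
E
python3 fit.py
python3 - <<'E'
from h import *
from scipy.optimize import minimize
d=np.load("shots.npy",allow_pickle=True).item();P,M=d["P"],d["M"]
t,s=P["top"],P["side"]
print("sad",onz(t,440.9,243.3,.017),onz(s,415.4,164.5,.017)," rest",onz(t,282.7,222.7,.014),onz(s,305.1,244.5,.014))
# saddle top ends in zoom: (646,165)->(679,262) dark ends
a=onz(t,220+645/3,170+168/3,.034);b=onz(t,220+679/3,170+258/3,.034);print(a,b,np.arctan2(*(a-b)[[1,0]]))
def fit(parts,ms,x0):
    def c(v,ns): return sum(np.abs(render(P[n],parts,v[0],v[1],v[2])-ms[n]).sum() for n in ns)
    for ns in(["top"],["side"],["top","side"]):
        best=None
        for k in range(3):
            r=minimize(c,x0,args=(ns,),method="Nelder-Mead",options=dict(initial_simplex=[x0]+[np.array(x0)+e for e in np.diag([.006,.006,.08])*(1 if k%2 else -1)],xatol=1e-5,fatol=.01))
            if best is None or r.fun<best.fun: best=r
            x0=best.x
        print(ns,best.x.round(4),best.fun,[ms[n].sum() for n in ns])
m0=(a+b)/2
print("yellow")
ym={}
for n,p in P.items():
    h=cv2.cvtColor(p["color"],cv2.COLOR_RGB2HSV); 
    y=((h[...,0]>22)&(h[...,0]<33)&(h[...,1]>170)).astype(np.uint8)
    k,l,st,_=cv2.connectedComponentsWithStats(y);i=1+st[1:,4].argmax();print(n,st[i])
    v=np.zeros((400,640,3),np.uint8); v[l==i]=255; cv2.imwrite("pics/y%s.png"%n,v)
fit(SAD,{n:M[n,"saddle"][0].astype(np.float32) for n in P},[m0[0],m0[1],np.arctan2(*(a-b)[[1,0]])])
E
```

```text
top saddle [(0.68, [429.5, 220.1, 451.5, 258.9])]
top rest [(0.62, [268.2, 191.4, 299.0, 253.1])]
side saddle [(0.74, [394.0, 159.6, 430.6, 176.2])]
side rest [(0.72, [267.1, 205.3, 351.5, 267.5])]
sad [ 0.47528307 -0.30784006  0.017     ] [ 0.48236219 -0.31362183  0.017     ]  rest [0.54375774 0.16690055 0.014     ] [0.53720362 0.18817062 0.014     ]
[ 0.52562546 -0.28900729  0.034     ] [ 0.43640958 -0.31784257  0.034     ] 0.31261016935292857
yellow
top [271 192  26  61 867]
side [279 228   2   1   2]
['top'] [ 0.4824 -0.307   0.3513] 34.625 [np.float32(431.0)]
['side'] [ 0.4846 -0.3008  0.2946] 49.5625 [np.float32(439.0)]
['top', 'side'] [ 0.484  -0.3059  0.3416] 123.875 [np.float32(431.0), np.float32(439.0)]
```

Run:
```python
from h import *
d=np.load("shots.npy",allow_pickle=True).item();P=d["P"]
for n,cr in(("top",(262,184,306,260)),("side",(262,196,356,272))):
    s=8 if n=="side" else 7
    save(P[n],n+"r.png",cr,s)
save(P["top"],"tops.png",(422,214,462,264),11)
t=P["top"]
cs=[onz(t,220+u/3-.3,170+v/3-.3,.014) for u,v in((155,66),(233,67),(228,250),(148,250))]
print(np.round(cs,4),np.mean(cs,0))
```

```text
[[0.6399 0.2021 0.014 ]
 [0.6379 0.1223 0.014 ]
 [0.4517 0.1275 0.014 ]
 [0.4526 0.2076 0.014 ]] [0.54552377 0.16486183 0.014     ]
```

View pics/topr.png

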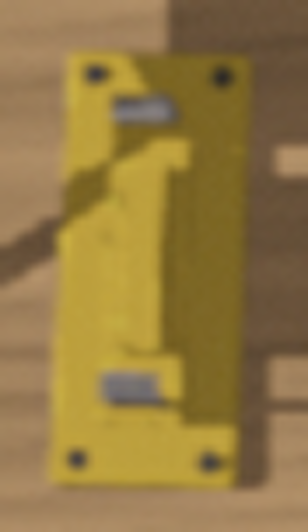

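View pics/sider.png

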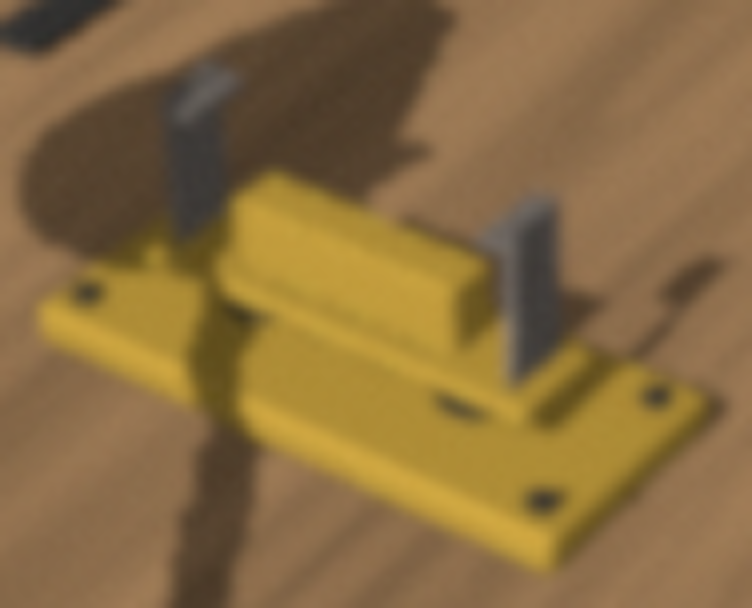

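View pics/tops.png

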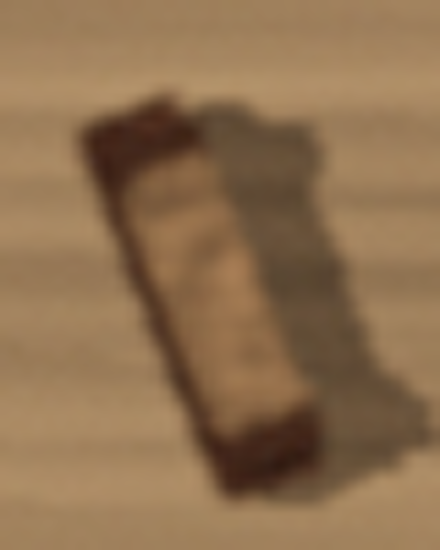

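```bash
cat > rest.py <<'E'
from h import *
from scipy.optimize import least_squares
d=np.load("shots.npy",allow_pickle=True).item();P=d["P"]
for n in P: print(n,"cam",ray(P[n],0,0)[0].round(3))
T=lambda u,v:(262+(u+.5)/7-.5,184+(v+.5)/7-.5)
S=lambda u,v:(262+(u+.5)/8-.5,196+(v+.5)/8-.5)
a,b,z=.095,.04,.014
obs=[("top",T(67,57),(a,b,z),0),("top",T(250,57),(a,-b,z),0),("top",T(237,485),(-a,-b,z),0),("top",T(52,485),(-a,b,z),0),
("side",S(548,542),(-a,b,z),0),("side",S(42,303),(a,b,z),0),("side",S(712,400),(-a,-b,z),0),("side",S(550,570),(-a,b,0),0),("side",S(42,325),(a,b,0),0),
("side",S(230,200),(.04,.009,z),1),("side",S(455,292),(-.04,.009,z),1),("side",S(270,172),(.04,-.009,z),1),("side",S(497,255),(-.04,-.009,z),1),
("top",T(145,110),(.0545,0,z+.028),1),("top",T(131,388),(-.0545,0,z+.028),1),
("side",S(205,82),(.0545,0,z+.03),1),("side",S(520,216),(-.0545,0,z+.03),1)]
def f(v,full=False):
    x,y,w,h=v[:4];off={"top":v[4:6],"side":v[6:8]}
    R=np.array([[np.cos(w),-np.sin(w),0],[np.sin(w),np.cos(w),0],[0,0,1]])
    r=[]
    for n,uv,X,k in obs: r.append(proj(P[n],R@np.array(X)+[x,y,h*k])+off[n]-np.array(uv))
    r=np.array(r)
    return r if full else np.r_[r.ravel(),v[4:]/1.0]
for sel in("both","top","side"):
    o=obs
    if sel!="both": obs=[k for k in o if k[0]==sel]
    r=least_squares(f,[.545,.165,0,.042,0,0,0,0],loss="soft_l1"); print(sel,r.x.round(4))
    if sel=="both": print(f(r.x,True).round(2).tolist())
    obs=o
E
python3 rest.py
```

```text
top cam [0.366 0.025 1.428]
side cam [0.075 0.776 0.598]
both [ 0.5465  0.1656 -0.0381  0.0403  0.2072  0.1218 -0.1549  0.2049]
[[0.47, -0.86], [0.36, -0.22], [-0.11, 0.84], [-0.31, 0.15], [0.49, -0.46], [-0.74, -0.47], [0.16, -1.58], [0.31, 0.98], [-0.21, 1.45], [0.55, -0.05], [-0.16, 0.06], [0.46, -0.14], [-0.64, 0.79], [-0.5, 1.09], [-0.11, -1.23], [0.61, 0.27], [-0.9, -1.27]]
top [ 0.5461  0.1649 -0.0292  0.0416 -0.0221  0.0175  0.      0.    ]
side [ 0.5461  0.1665 -0.0467  0.0404  0.      0.     -0.0399  0.0192]
```

>>> {"op": "play_rows", "data": {
  "plan": [
    [0.05,-0.2316,-0.4217,0.15],
    [0.05,-0.2316,-0.4217,0.15],
    [0.05,-0.2316,-0.4217,0.15],
    [0.05,-0.2316,-0.4217,0.15],
    [0.05,-0.2316,-0.4217,0.15],
    [0.05,-0.2316,-0.4217,0.15],
    [0.05,-0.2316,-0.4217,0.15],
    [0.18,-0.2316,-0.4217,0.15],
    [0.18,-0.2316,-0.4217,0.15],
    [0.18,-0.2316,-0.4217,0.15],
    [0.18,-0.2316,-0.4217,0.15]
  ],
  "gripper": 0
}}

```text
clock: 2.38
tcp_pos: [0.4833, -0.308, 0.0982]
orientation: [[0.002, 0.333, -0.943], [-0.002, -0.943, -0.333], [-1.0, 0.003, -0.001]]
contact_force: [-0.3, -0.7, 1.0]
finger_gap: 0.0855
```

Run:
```python
from h import *
s=read_state(); print(s["tcp_pos"],s["orientation"].round(4),s["contact_force"],s["clock"])
p=snapshot("top"); save(p,"t1.png",(360,170,520,290),5)
p=snapshot("side"); save(p,"s1.png",(340,100,500,220),5)
```

```text
[ 0.4833211  -0.30801679  0.09819642] [[ 0.0021  0.333  -0.9429]
 [-0.0021 -0.9429 -0.333 ]
 [-1.      0.0027 -0.0013]] [-0.31400647 -0.67954015  1.00790873] 2.375
```

View pics/t1.png

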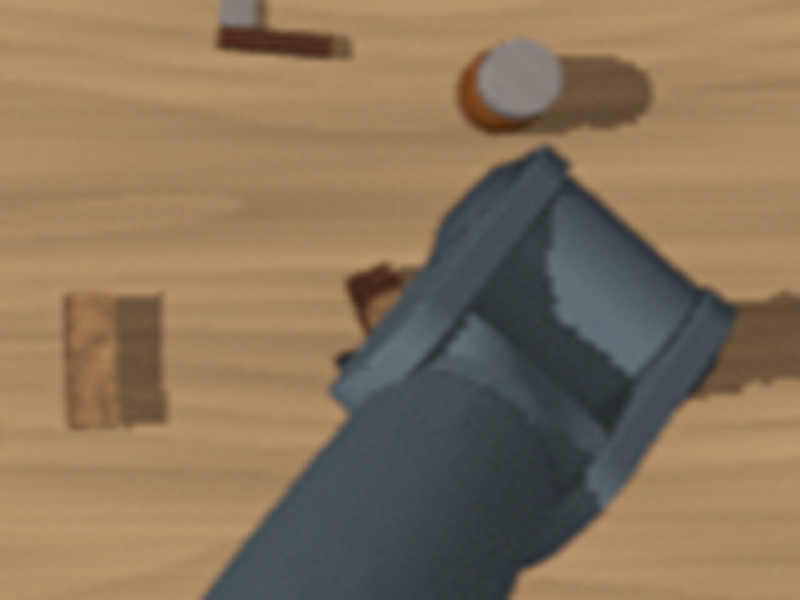

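View pics/s1.png

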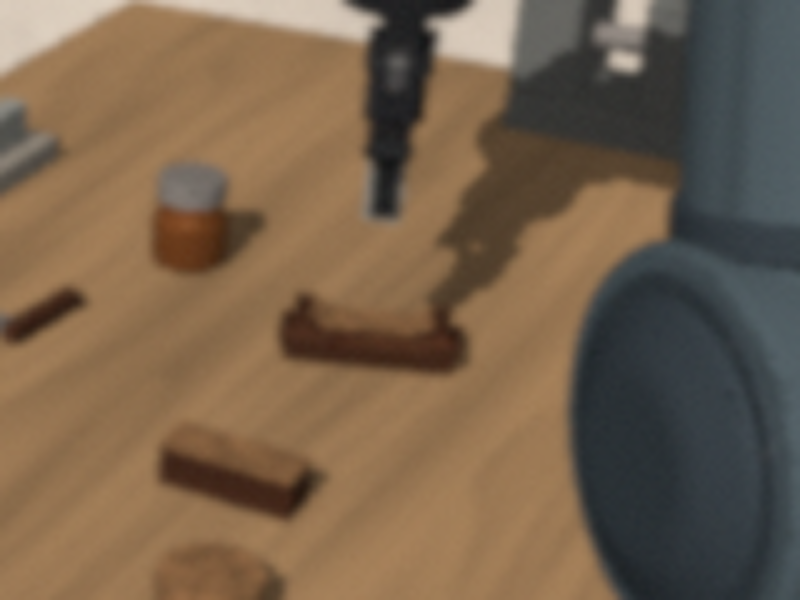

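>>> {"op": "play_rows", "data": {
  "plan": [
    [0.04,0,0,0],
    [0.08,0,0,0],
    [0.1,0,0,0],
    [0.11,0,0,0],
    [0.117,0,0,0],
    [0.12,0,0,0],
    [0.122,0,0,0],
    [0.122,0,0,0]
  ]
}}

```text
clock: 3.48
tcp_pos: [0.4828, -0.3066, 0.005]
orientation: [[0.0, 0.334, -0.943], [-0.0, -0.943, -0.334], [-1.0, 0.0, -0.0]]
contact_force: [0.6, -0.0, 0.8]
finger_gap: 0.0856
```

>>> {"op": "play_rows", "data": {
  "plan": [
    [0,0,0,0],
    [0,0,0,0],
    [0,0,0,0],
    [0,0,0,0],
    [0,0,0,0],
    [0,0,0,0],
    [0,0,0,0],
    [0,0,0,0]
  ],
  "gripper": 255
}}

```text
clock: 4.47
tcp_pos: [0.4829, -0.3067, 0.0051]
orientation: [[0.001, 0.334, -0.943], [-0.0, -0.943, -0.334], [-1.0, 0.001, -0.0]]
contact_force: [0.8, -0.4, 3.2]
finger_gap: 0.025
```

>>> {"op": "play_rows", "data": {
  "plan": [
    [-0.05,0,0,0],
    [-0.1,0,0,0],
    [-0.2,0,0,0],
    [-0.2,0,0,0],
    [-0.2,0,0,0],
    [-0.2,0,0,0],
    [-0.2,0,0,0]
  ]
}}

```text
clock: 5.35
tcp_pos: [0.4816, -0.3056, 0.1524]
orientation: [[-0.003, 0.334, -0.943], [0.003, -0.943, -0.334], [-1.0, -0.004, 0.002]]
contact_force: [1.0, 0.5, -1.6]
finger_gap: 0.0249
```

Run:
```python
from h import *
s=read_state(); print(s["tcp_pos"],s["orientation"].round(4),s["contact_force"],s["moment"],s["clock"])
p=snapshot("side"); save(p,"s2.png",(340,60,500,180),5)
```

```text
[ 0.48163792 -0.30561509  0.15240598] [[-0.0031  0.3337 -0.9427]
 [ 0.0029 -0.9427 -0.3337]
 [-1.     -0.0038  0.0019]] [ 1.00977062  0.53627791 -1.61814325] [-0.04901339 -0.03582189  0.00087681] 5.35
```

View pics/s2.png

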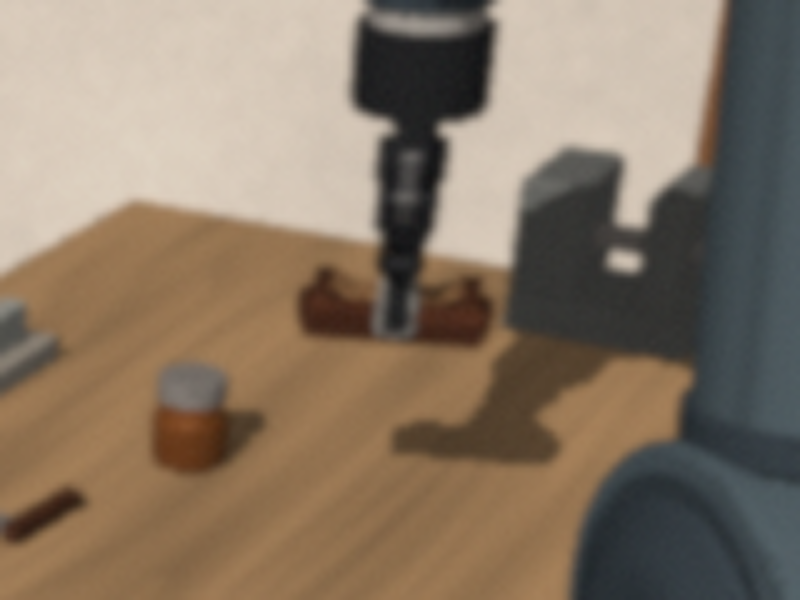

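>>> {"op": "play_rows", "data": {
  "plan": [
    [0,-0.5633,-0.2909,0.72],
    [0,-0.5633,-0.2909,0.72],
    [0,-0.5633,-0.2909,0.72],
    [0,-0.5633,-0.2909,0.72],
    [0,-0.5633,-0.2909,0.72],
    [0,-0.5633,-0.2909,0.72],
    [0,-0.5633,-0.2909,0.72],
    [0,-0.5633,-0.2909,0.72],
    [0,-0.5633,-0.2909,0.72],
    [0,-0.5633,-0.2909,0.72],
    [0,-0.5633,-0.2909,0.72],
    [0,-0.5633,-0.2909,0.72],
    [0,-0.5633,-0.2909,0.72]
  ]
}}

```text
clock: 7.02
tcp_pos: [0.5474, 0.1639, 0.1548]
orientation: [[0.0, -0.038, -0.999], [0.0, -0.999, 0.038], [-1.0, -0.0, -0.0]]
contact_force: [-0.3, 0.3, -0.7]
finger_gap: 0.0249
```

Run:
```python
from h import *
s=read_state(); print(s["tcp_pos"],s["orientation"].round(4),s["contact_force"],s["moment"],s["clock"])
p=snapshot("side"); save(p,"s3.png",(256,176,362,272),7)
p=snapshot("top"); save(p,"t3.png",(240,170,346,270),6)
```

```text
[0.54740902 0.1639108  0.15483427] [[ 1.000e-04 -3.790e-02 -9.993e-01]
 [ 0.000e+00 -9.993e-01  3.790e-02]
 [-1.000e+00 -0.000e+00 -1.000e-04]] [-0.3143254   0.30902522 -0.66611141] [-0.04219858  0.05625085  0.02988192] 7.025
```

View pics/s3.png

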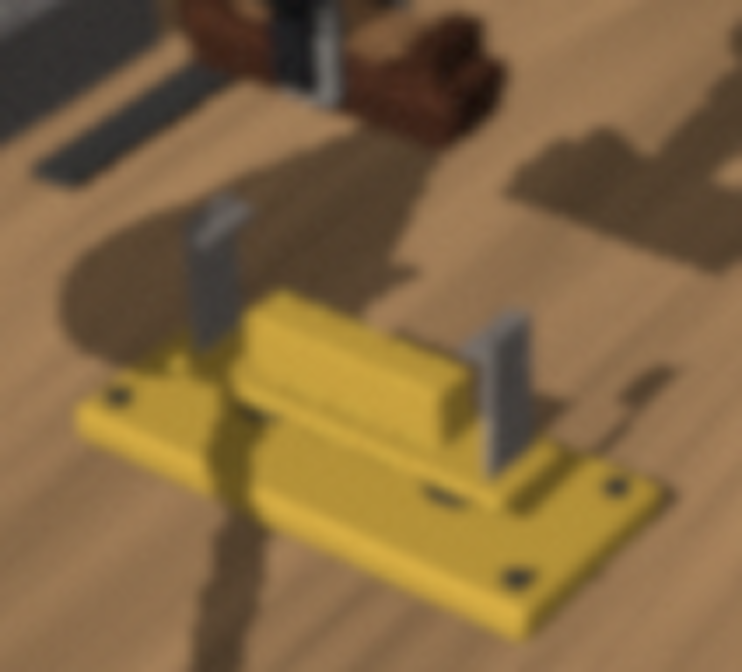

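View pics/t3.png

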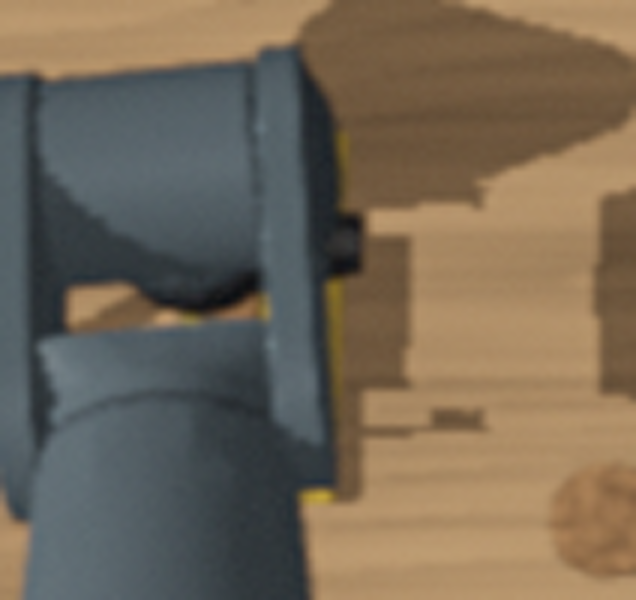

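>>> {"op": "play_rows", "data": {
  "plan": [
    [0.03,-0.002,0.0013,0],
    [0.055,-0.002,0.0013,0],
    [0.07,-0.002,0.0013,0],
    [0.074,-0.002,0.0013,0],
    [0.074,-0.002,0.0013,0],
    [0.074,-0.002,0.0013,0]
  ]
}}

```text
clock: 7.88
tcp_pos: [0.547, 0.1661, 0.1001]
orientation: [[0.001, -0.037, -0.999], [0.0, -0.999, 0.037], [-1.0, -0.0, -0.001]]
contact_force: [-0.8, -0.8, -1.1]
finger_gap: 0.0251
```

Run:
```python
from h import *
s=read_state(); print(s["tcp_pos"],s["orientation"].round(4),s["contact_force"],s["moment"],s["clock"])
p=snapshot("side"); save(p,"s4.png",(256,176,362,272),7)
im=p["color"].copy()
big=cv2.resize(cv2.cvtColor(im,cv2.COLOR_RGB2BGR)[176:272,256:362],None,fx=7,fy=7,interpolation=cv2.INTER_CUBIC)
def ln(X,Y,c):
    f=lambda q:tuple(int(v) for v in ((proj(p,q)-[256,176]+.5)*7))
    cv2.line(big,f(X),f(Y),c,1)
x,y,z=s["tcp_pos"]; w=np.arctan2(-s["orientation"][1,2],-s["orientation"][0,2]); print(w)
R=np.array([[np.cos(w),-np.sin(w),0],[np.sin(w),np.cos(w),0],[0,0,1]])
for B in SAD[:2]:
  V=[R@q+[x,y,z-.005] for q in B]
  for i,j in((0,1),(0,2),(1,3),(2,3),(4,5),(4,6),(5,7),(6,7),(0,4),(1,5),(2,6),(3,7)): ln(V[i],V[j],(0,255,0))
w=-.0365;R=np.array([[np.cos(w),-np.sin(w),0],[np.sin(w),np.cos(w),0],[0,0,1]])
for B in BASE+[box(-.04,.04,-.009,.009,.045,.055),box(.052,.0545,-.012,.012,.04,.085),box(-.0545,-.052,-.012,.012,.04,.085)]:
  V=[R@q+[.5463,.1655,0] for q in B]
  for i,j in((0,1),(0,2),(1,3),(2,3),(4,5),(4,6),(5,7),(6,7),(0,4),(1,5),(2,6),(3,7)): ln(V[i],V[j],(255,0,255))
cv2.imwrite("pics/s4o.png",big)
```

```text
[0.54701114 0.16612795 0.10008976] [[ 1.500e-03 -3.670e-02 -9.993e-01]
 [ 1.000e-04 -9.993e-01  3.670e-02]
 [-1.000e+00 -2.000e-04 -1.500e-03]] [-0.83037268 -0.76810923 -1.10590929] [-0.00826736 -0.03123197  0.00791171] 7.875
-0.036733517958655086
```

View pics/s4.png

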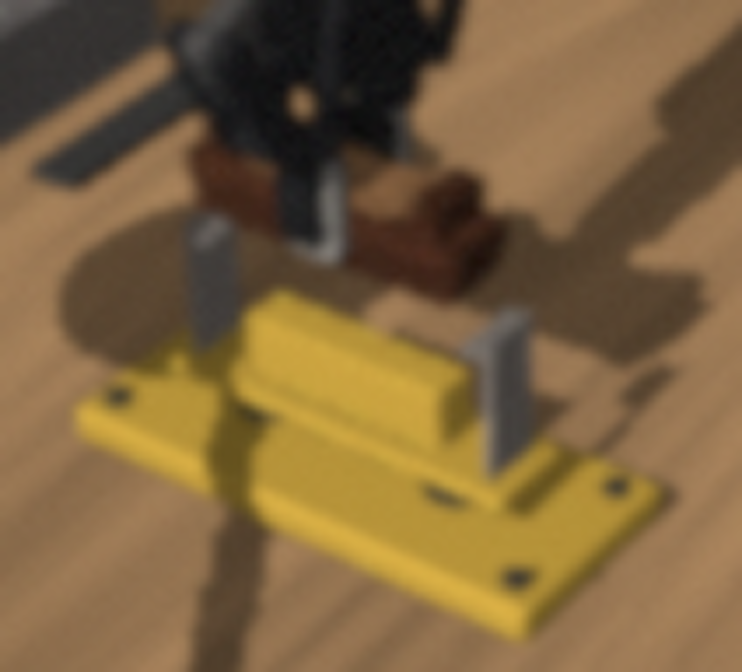

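View pics/s4o.png

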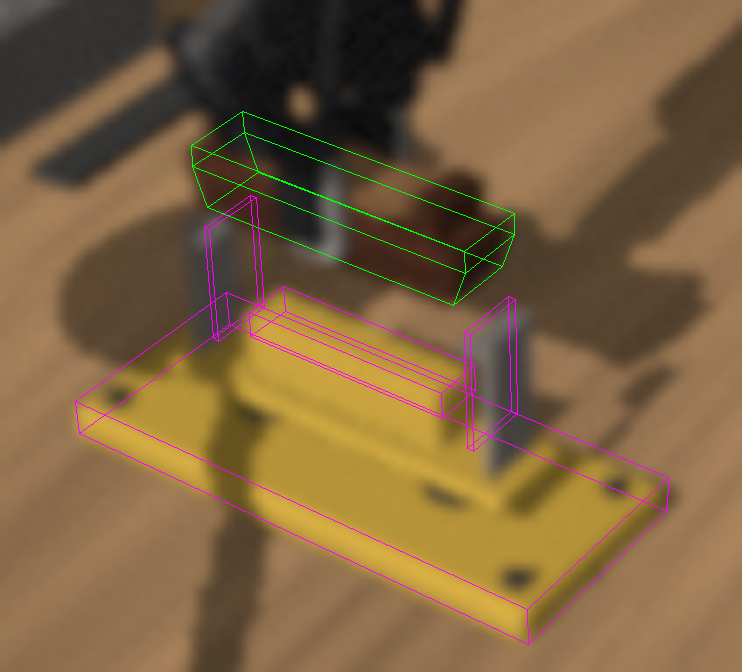

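```bash
cat > held.py <<'E'
from h import *
from scipy.optimize import minimize
s=read_state()
p=snapshot("side"); c=p["color"].astype(float)
# soft wood-mask: dark reddish, r/b ratio & luminance
for u,v in((288,202),(315,212),(320,215),(324,211),(330,216),(296,200),(283,212),(305,205)): print((u,v),c[v,u])
x0,y0,z0=s["tcp_pos"]; w=np.arctan2(-s["orientation"][1,2],-s["orientation"][0,2])
R=np.array([[np.cos(w),-np.sin(w),0],[np.sin(w),np.cos(w),0],[0,0,1]])
r,g,b=c[...,0],c[...,1],c[...,2]
m=((r-g>0.35*r)&(r<140)&(r>25)).astype(np.float32)
v=np.zeros((400,640,3),np.uint8);v[m>0]=255;cv2.imwrite("pics/hm.png",cv2.resize(v[176:240,256:362],None,fx=7,fy=7,interpolation=cv2.INTER_NEAREST))
E
python3 held.py
```

```text
(288, 202) [71. 44. 29.]
(315, 212) [73. 42. 30.]
(320, 215) [56. 33. 21.]
(324, 211) [38. 22. 17.]
(330, 216) [79. 61. 43.]
(296, 200) [36. 30. 27.]
(283, 212) [72. 65. 59.]
(305, 205) [83. 70. 59.]
```

View pics/hm.png

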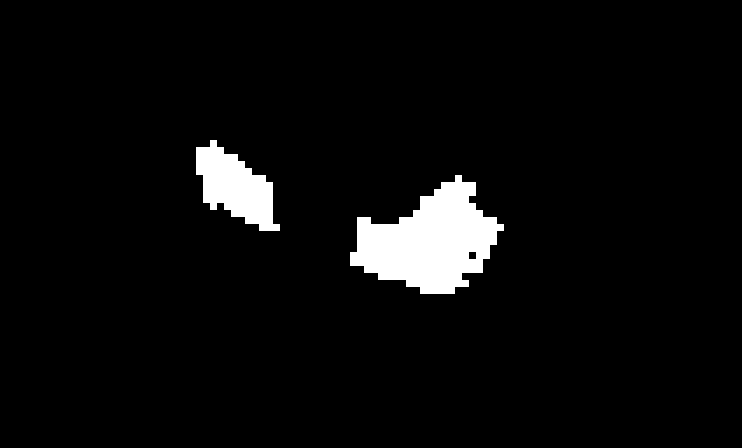

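>>> {"op": "play_rows", "data": {
  "plan": [
    [0.003,0,0.0011,0],
    [0.006,0,0.0011,0],
    [0.009,0,0.0011,0],
    [0.012,0,0.0011,0],
    [0.0133,0,0.0011,0],
    [0.0133,0,0.0011,0]
  ]
}}

```text
clock: 8.72
tcp_pos: [0.5455, 0.1661, 0.0892]
orientation: [[-0.0, -0.037, -0.999], [0.0, -0.999, 0.037], [-1.0, 0.0, 0.0]]
contact_force: [-0.6, -0.1, -1.9]
finger_gap: 0.0248
```

Run:
```python
from h import *
s=read_state(); print(s["tcp_pos"],s["contact_force"],s["moment"],s["clock"])
p=snapshot("side"); save(p,"s5.png",(274,186,344,256),9)
```

```text
[0.54553235 0.16608559 0.08920483] [-0.63445181 -0.05349702 -1.90578659] [-0.02227254 -0.02369157 -0.02350915] 8.725
```

View pics/s5.png

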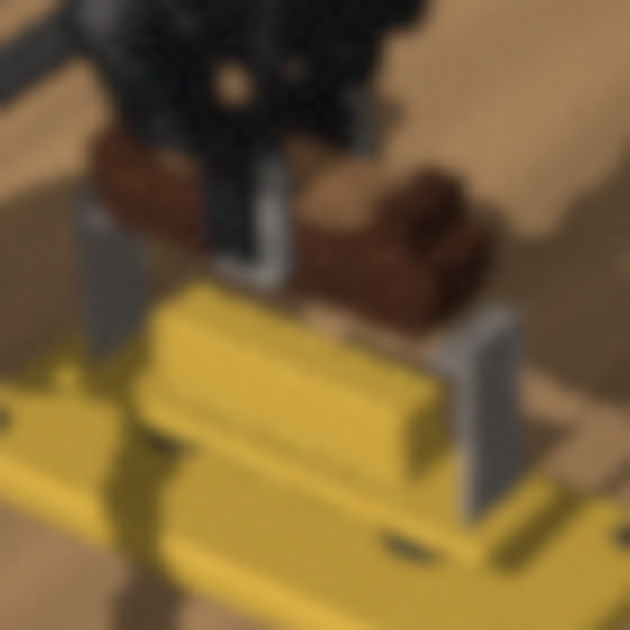

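>>> {"op": "play_rows", "data": {
  "plan": [
    [0.002,0,0,0],
    [0.004,0,0,0],
    [0.006,0,0,0],
    [0.008,0,0,0],
    [0.008,0,0,0],
    [0.008,0,0,0]
  ]
}}

```text
clock: 9.52
tcp_pos: [0.5456, 0.1661, 0.0834]
orientation: [[0.0, -0.037, -0.999], [-0.0, -0.999, 0.037], [-1.0, 0.0, -0.0]]
contact_force: [0.1, -0.5, -0.8]
finger_gap: 0.025
```

>>> {"op": "play_rows", "data": {
  "plan": [
    [0.0015,0,0,0],
    [0.003,0,0,0],
    [0.004,0,0,0],
    [0.004,0,0,0]
  ]
}}

```text
clock: 10.02
tcp_pos: [0.5453, 0.1661, 0.0802]
orientation: [[-0.001, -0.037, -0.999], [0.0, -0.999, 0.037], [-1.0, -0.0, 0.001]]
contact_force: [-1.0, 0.1, -0.6]
finger_gap: 0.0248
```

Run:
```python
from h import *
s=read_state(); print(s["tcp_pos"],s["contact_force"],s["moment"],s["clock"])
```

```text
[0.54534775 0.16613683 0.08022436] [-1.01739563  0.08713761 -0.55566128] [0.01361543 0.22320537 0.06521657] 10.025
```

>>> {"op": "play_rows", "data": {
  "plan": [
    [0.0007,0,0,0],
    [0.0014,0,0,0],
    [0.0014,0,0,0],
    [0.0014,0,0,0]
  ]
}}

```text
clock: 10.52
tcp_pos: [0.5456, 0.1661, 0.0794]
orientation: [[0.0, -0.037, -0.999], [0.0, -0.999, 0.037], [-1.0, -0.0, -0.0]]
contact_force: [-2.0, 0.4, 1.7]
finger_gap: 0.025
```

Run:
```python
from h import *
for i in range(3):
    s=read_state(); print(s["tcp_pos"],s["contact_force"],s["moment"],s["clock"]); snapshot("top")
```

```text
[0.5456218  0.16612329 0.0793988 ] [-1.95894083  0.375381    1.72295034] [0.04952085 0.34867665 0.02560317] 10.525
[0.54563347 0.16614272 0.07940663] [-1.9331815   0.6251291   2.37518372] [ 0.05468579  0.26933021 -0.02040908] 10.575
[0.54566715 0.16614127 0.07941532] [-2.40074636  0.35270532  2.75188542] [0.04769468 0.37945774 0.00818708] 10.625
```

>>> {"op": "play_rows", "data": {
  "plan": [
    [0,0,0.0013,0],
    [0,0,0.0013,0],
    [0,0,0.0013,0]
  ]
}}

```text
clock: 11.05
tcp_pos: [0.545, 0.1662, 0.0794]
orientation: [[0.001, -0.037, -0.999], [0.0, -0.999, 0.037], [-1.0, -0.0, -0.001]]
contact_force: [-0.2, 0.5, 0.2]
finger_gap: 0.0251
```

Run:
```python
from h import *
for i in range(3):
    s=read_state(); print(s["tcp_pos"],s["contact_force"],s["moment"],s["clock"]); snapshot("top")
```

```text
[0.54502953 0.16615206 0.07944694] [-0.17270378  0.50577184  0.18726382] [ 0.1176874  -0.10343708  0.01875773] 11.05
[0.54500953 0.16613235 0.07944189] [ 1.14526056 -0.21406401  1.47345898] [ 0.03442942 -0.14538073 -0.01806637] 11.1
[0.54493992 0.1661374  0.07939483] [1.05969651 0.67277824 1.76034847] [ 0.04037116 -0.15203582 -0.02065244] 11.15
```

>>> {"op": "play_rows", "data": {
  "plan": [
    [0.001,0,-0.0004,0],
    [0.002,0,-0.0004,0],
    [0.003,0,-0.0004,0],
    [0.004,0,-0.0004,0],
    [0.004,0,-0.0004,0]
  ]
}}

```text
clock: 11.82
tcp_pos: [0.5453, 0.1662, 0.0768]
orientation: [[0.001, -0.037, -0.999], [0.0, -0.999, 0.037], [-1.0, -0.0, -0.001]]
contact_force: [-0.0, -0.4, 5.9]
finger_gap: 0.0249
```

Run:
```python
from h import *
for i in range(3):
    s=read_state(); print(s["tcp_pos"],s["contact_force"],s["moment"],s["clock"]); snapshot("top")
```

```text
[0.54533206 0.1661637  0.07682202] [-0.0203675  -0.38732457  5.88422445] [-0.02534162  0.05516055  0.02774757] 11.825
[0.54531371 0.16615785 0.07680572] [-1.29809496 -0.07435948  4.79538578] [-0.00887512  0.06961253 -0.05211294] 11.875
[0.54530892 0.16615466 0.07682051] [-0.50064296  0.63641932  4.75257715] [0.00837524 0.10343571 0.03643275] 11.925
```

>>> {"op": "play_rows", "data": {
  "plan": [
    [0.001,0,0.0001,0],
    [0.002,0,0.0001,0],
    [0.003,0,0.0001,0],
    [0.004,0,0.0001,0],
    [0.005,0,0.0001,0],
    [0.005,0,0.0001,0]
  ]
}}

```text
clock: 12.72
tcp_pos: [0.5457, 0.1662, 0.0739]
orientation: [[0.002, -0.037, -0.999], [0.0, -0.999, 0.037], [-1.0, -0.0, -0.002]]
contact_force: [-2.3, 0.2, 9.1]
finger_gap: 0.0249
```

Run:
```python
from h import *
for i in range(2):
    s=read_state(); print(s["tcp_pos"],s["contact_force"],s["moment"],s["clock"]); p=snapshot("side")
save(p,"s6.png",(274,186,344,256),9)
```

```text
[0.54572026 0.16623811 0.07387937] [-2.26905438  0.20087686  9.08802736] [-0.03311499  0.18276742 -0.01387965] 12.725
[0.54574346 0.16627225 0.07391142] [-0.8915628   0.44254441  9.72087843] [-0.01421363  0.21917934 -0.00219802] 12.775
```

View pics/s6.png

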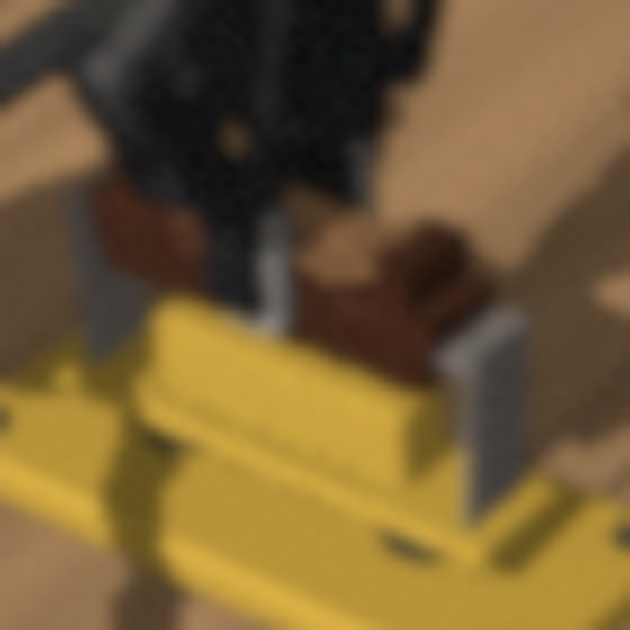

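>>> {"op": "play_rows", "data": {
  "plan": [
    [0.001,0,0.0004,0],
    [0.002,0,0.0005,0],
    [0.003,0,0.0005,0],
    [0.004,0,0.0005,0],
    [0.004,0,0.0005,0]
  ]
}}

```text
clock: 13.45
tcp_pos: [0.5449, 0.1662, 0.0697]
orientation: [[0.001, -0.037, -0.999], [0.0, -0.999, 0.037], [-1.0, -0.0, -0.001]]
contact_force: [0.5, 0.9, 4.6]
finger_gap: 0.025
```

Run:
```python
from h import *
for i in range(3):
    s=read_state(); print(s["tcp_pos"],s["orientation"].round(4)[:,0],s["contact_force"],s["moment"],s["clock"]); p=snapshot("side")
```

```text
[0.54487623 0.16618317 0.06973402] [ 1.e-03  1.e-04 -1.e+00] [0.45242053 0.90567207 4.59971001] [ 0.08529107 -0.21012407 -0.03038231] 13.45
[0.54486944 0.1661925  0.06974797] [ 1.e-03  2.e-04 -1.e+00] [ 2.31834807 -0.38041361  4.76083376] [ 0.07849886 -0.16008806 -0.00994502] 13.5
[0.54483393 0.16616565 0.06972203] [ 9.e-04  1.e-04 -1.e+00] [1.02315639 0.29444049 3.96522089] [ 0.0884468  -0.19694917  0.02695252] 13.55
```

>>> {"op": "play_rows", "data": {
  "plan": [
    [0.001,0,-0.0002,0],
    [0.002,0,-0.0003,0],
    [0.003,0,-0.0003,0],
    [0.004,0,-0.0003,0],
    [0.005,0,-0.0003,0],
    [0.006,0,-0.0003,0],
    [0.006,0,-0.0003,0]
  ]
}}

```text
clock: 14.48
tcp_pos: [0.5446, 0.1661, 0.0648]
orientation: [[-0.0, -0.037, -0.999], [0.0, -0.999, 0.037], [-1.0, -0.0, 0.0]]
contact_force: [2.2, 0.2, 3.4]
finger_gap: 0.0249
```

Run:
```python
from h import *
for i in range(3):
    s=read_state(); print(s["tcp_pos"],s["orientation"].round(4)[:,0],s["contact_force"],s["moment"],s["clock"]); p=snapshot("side")
```

```text
[0.54461528 0.16609812 0.06482499] [-1.e-04  0.e+00 -1.e+00] [2.22139632 0.15609807 3.4136476 ] [ 0.00621395 -0.31610649 -0.01544347] 14.475
[0.54458923 0.16612756 0.06481449] [-1.e-04 -0.e+00 -1.e+00] [ 3.08565886 -0.31659     2.30126451] [ 0.03473279 -0.34598134  0.00144307] 14.525
[0.54460176 0.16613081 0.06485097] [-1.e-04 -0.e+00 -1.e+00] [2.00611886 0.00777411 2.64923468] [ 0.00955129 -0.39184762 -0.05176205] 14.575
```

>>> {"op": "play_rows", "data": {
  "plan": [
    [0.0005,0,-0.0004,0],
    [0.001,0,-0.0007,0],
    [0.0015,0,-0.0007,0],
    [0.002,0,-0.0007,0],
    [0.002,0,-0.0007,0]
  ]
}}

```text
clock: 15.25
tcp_pos: [0.5435, 0.166, 0.0618]
orientation: [[-0.004, -0.037, -0.999], [-0.0, -0.999, 0.037], [-1.0, 0.001, 0.004]]
contact_force: [0.7, -1.3, -9.5]
finger_gap: 0.0249
```

Run:
```python
from h import *
for i in range(3):
    s=read_state(); print(s["tcp_pos"],s["orientation"].round(4)[:,0],s["contact_force"],s["moment"],s["clock"]); p=snapshot("side")
```

```text
[0.54351481 0.16596373 0.06178913] [-3.7e-03 -4.0e-04 -1.0e+00] [ 0.66952104 -1.25530035 -9.46961134] [ 0.00081645 -0.44965698  0.01962357] 15.25
[0.5435025  0.16591804 0.06178816] [-3.7e-03 -4.0e-04 -1.0e+00] [  1.33451696   0.16112077 -10.65624399] [-0.06211238 -0.40076129 -0.04180043] 15.3
[0.54348861 0.16596819 0.06182943] [-3.7e-03 -4.0e-04 -1.0e+00] [  0.94142605   0.4380824  -11.23137576] [-0.03362126 -0.34315118 -0.03573154] 15.35
```

>>> {"op": "play_rows", "data": {
  "plan": [
    [0.0005,0,0,0],
    [0.001,0,0,0],
    [0.0015,0,0,0],
    [0.0015,0,0,0]
  ]
}}

```text
clock: 15.9
tcp_pos: [0.5442, 0.166, 0.0618]
orientation: [[-0.003, -0.037, -0.999], [-0.0, -0.999, 0.037], [-1.0, 0.0, 0.003]]
contact_force: [-5.1, -0.8, -11.5]
finger_gap: 0.0245
```

Run:
```python
from h import *
for i in range(3):
    s=read_state(); print(s["tcp_pos"],s["orientation"].round(4)[:,0],s["contact_force"],s["moment"],s["clock"]); p=snapshot("side")
```

```text
[0.54415582 0.16600598 0.06183787] [-2.6e-03 -4.0e-04 -1.0e+00] [ -5.13045818  -0.81258728 -11.50495057] [-0.25972554  0.408059    0.0303059 ] 15.9
[0.54418459 0.16601499 0.06185454] [-2.5e-03 -4.0e-04 -1.0e+00] [ -3.9972922   -1.72714963 -12.0221171 ] [-0.24185131  0.4329628   0.04496161] 15.95
[0.54422932 0.16601908 0.06188081] [-2.3e-03 -3.0e-04 -1.0e+00] [ -4.09493789  -1.25589504 -11.21083501] [-0.26175864  0.44974642  0.05949762] 16.0
```

Run:
```python
from h import *
p=snapshot("side"); save(p,"s7.png",(274,186,344,256),9)
s=read_state();print(s["tcp_pos"],s["contact_force"],s["moment"],s["finger_gap"])
```

```text
[0.54433682 0.16602898 0.06187045] [ -4.74866948  -1.86420374 -12.0370127 ] [-0.20308638  0.4995173   0.03218492] 0.025131816994893127
```

View pics/s7.png

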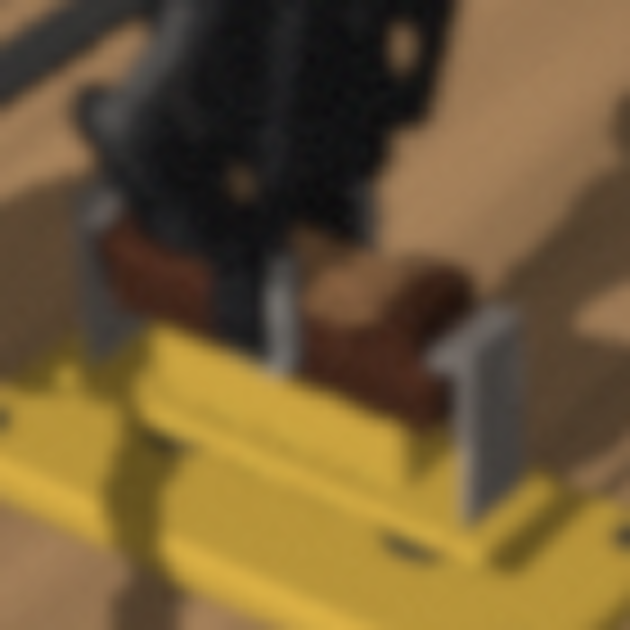

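>>> {"op": "play_rows", "data": {
  "plan": [
    [0.0005,0,0,0],
    [0.001,0,0,0],
    [0.001,0,0,0]
  ]
}}

```text
clock: 16.48
tcp_pos: [0.5451, 0.1663, 0.0617]
orientation: [[-0.0, -0.037, -0.999], [0.0, -0.999, 0.037], [-1.0, -0.0, 0.0]]
contact_force: [-3.9, -0.6, -10.1]
finger_gap: 0.0247
```

Run:
```python
from h import *
for i in range(3):
    s=read_state(); print(s["tcp_pos"],s["orientation"].round(4)[:,0],s["contact_force"],s["moment"],s["clock"]); p=snapshot("side")
```

```text
[0.5451     0.16628897 0.06169555] [-3.e-04  3.e-04 -1.e+00] [ -3.915946    -0.64512359 -10.12528856] [-1.08989303e-04  5.91034290e-01 -1.28820480e-02] 16.475
[0.54510747 0.1662863  0.0616931 ] [-3.e-04  3.e-04 -1.e+00] [ -5.02615411  -0.40141548 -10.11130939] [-0.01517996  0.61211093 -0.03102943] 16.525
[0.54512133 0.16625939 0.06168043] [-2.e-04  3.e-04 -1.e+00] [ -3.81386984  -1.14616068 -10.63901828] [0.02350368 0.65929369 0.01679228] 16.575
```

>>> {"op": "play_rows", "data": {
  "plan": [
    [0.0005,0,0.0003,0],
    [0.001,0,0.0006,0],
    [0.001,0,0.0006,0]
  ]
}}

```text
clock: 17.0
tcp_pos: [0.5456, 0.1662, 0.0616]
orientation: [[0.002, -0.037, -0.999], [0.0, -0.999, 0.037], [-1.0, -0.0, -0.002]]
contact_force: [-2.0, 0.5, -8.4]
finger_gap: 0.0245
```

>>> {"op": "play_rows", "data": {
  "plan": [
    [0.0005,0,0,0],
    [0.001,0,0,0],
    [0.001,0,0,0]
  ]
}}

```text
clock: 17.38
tcp_pos: [0.5462, 0.1662, 0.0613]
orientation: [[0.003, -0.037, -0.999], [0.0, -0.999, 0.037], [-1.0, -0.0, -0.003]]
contact_force: [0.3, 0.2, -3.3]
finger_gap: 0.0249
```

Run:
```python
from h import *
for i in range(2):
    s=read_state(); print(s["tcp_pos"],s["orientation"].round(4)[:,0],s["contact_force"],s["moment"],s["clock"]); p=snapshot("side")
```

```text
[0.54616803 0.16618313 0.06133249] [ 3.2e-03  2.0e-04 -1.0e+00] [ 0.25700492  0.22414616 -3.33225852] [-0.03709426  0.07589247  0.01957915] 17.375
[0.54616014 0.16619877 0.06129424] [ 3.3e-03  3.0e-04 -1.0e+00] [ 0.09513881 -0.27480754 -3.29096839] [ 0.03314469  0.00110377 -0.01250431] 17.425
```

>>> {"op": "play_rows", "data": {
  "plan": [
    [0.0005,0,0,0],
    [0.001,0,0,0],
    [0.001,0,0,0]
  ]
}}

```text
clock: 17.85
tcp_pos: [0.5461, 0.1662, 0.0612]
orientation: [[0.003, -0.037, -0.999], [0.0, -0.999, 0.037], [-1.0, -0.0, -0.003]]
contact_force: [-1.2, 0.0, 6.4]
finger_gap: 0.0249
```

Run:
```python
from h import *
for i in range(2):
    s=read_state(); print(s["tcp_pos"],s["orientation"].round(4)[:,0],s["contact_force"],s["moment"],s["clock"]); p=snapshot("side")
```

```text
[0.54613432 0.16619169 0.06115119] [ 2.8e-03  1.0e-04 -1.0e+00] [-1.19628695  0.00724745  6.40252305] [-0.09959471  0.37598065 -0.02264079] 17.85
[0.54613382 0.1661882  0.06113799] [ 2.8e-03  1.0e-04 -1.0e+00] [-1.51152857 -0.95904203  5.05186532] [-0.1529553   0.36205422  0.02330759] 17.9
```

>>> {"op": "play_rows", "data": {
  "plan": [
    [-0.001,0,0,0],
    [-0.001,0,0,0],
    [-0.001,0,0,0],
    [-0.001,0,0,0],
    [-0.001,0,0,0],
    [-0.001,0,0,0]
  ],
  "gripper": 0
}}

```text
clock: 18.7
tcp_pos: [0.5447, 0.1661, 0.0601]
orientation: [[-0.0, -0.037, -0.999], [0.0, -0.999, 0.037], [-1.0, -0.0, 0.0]]
contact_force: [0.2, 0.4, -0.4]
finger_gap: 0.0852
```

>>> {"op": "play_rows", "data": {
  "plan": [
    [-0.02,0,0,0],
    [-0.05,0,0,0],
    [-0.1,0,0,0],
    [-0.15,0,0.05,0],
    [-0.2,0,0.15,0],
    [-0.2,0,0.22,0],
    [-0.2,0.15,0.22,0],
    [-0.2,0.25,0.22,0],
    [-0.2,0.25,0.22,0],
    [-0.2,0.25,0.22,0],
    [-0.2,0.25,0.22,0]
  ]
}}

```text
clock: 20.08
tcp_pos: [0.3731, -0.0152, 0.2108]
orientation: [[0.001, -0.038, -0.999], [-0.0, -0.999, 0.038], [-1.0, -0.0, -0.001]]
contact_force: [-0.4, -0.2, 0.1]
finger_gap: 0.0855
```

Run:
```python
from h import *
s=read_state();print(s["tcp_pos"],s["contact_force"],s["finger_gap"],s["clock"])
p=snapshot("side"); save(p,"s8.png",(262,176,356,262),8); save(p,"s8f.png")
p=snapshot("top"); save(p,"t8.png",(240,170,346,270),6);save(p,"t8f.png")
```

```text
[ 0.37308913 -0.01519136  0.21081314] [-0.41136215 -0.22385371  0.09733411] 0.08553233861150698 20.075
```

View pics/s8.png

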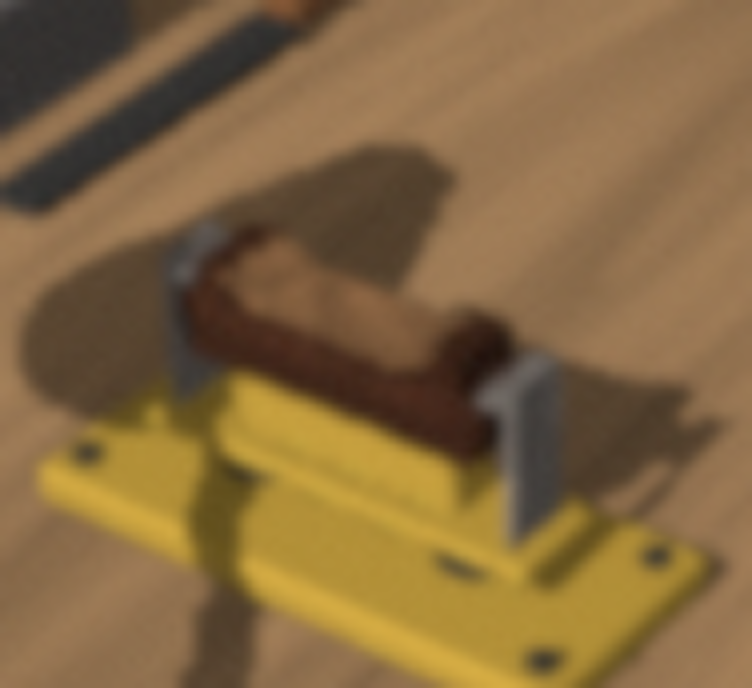

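View pics/t8f.png

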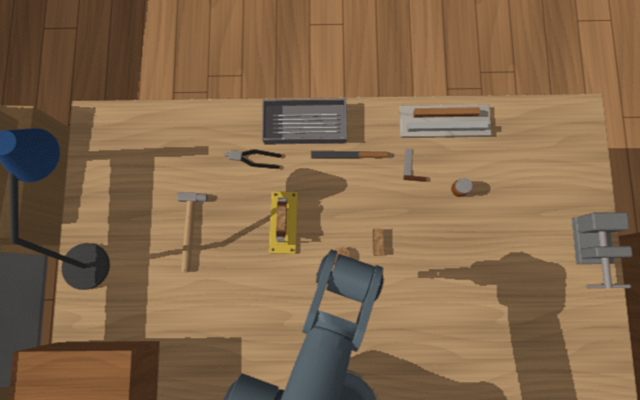

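Run:
```python
from h import *
p=snapshot("side"); c=cv2.cvtColor(p["color"],cv2.COLOR_RGB2BGR)[176:262,262:356]
b=cv2.resize(c,None,fx=8,fy=8,interpolation=cv2.INTER_CUBIC)
w=-.0365;R=np.array([[np.cos(w),-np.sin(w),0],[np.sin(w),np.cos(w),0],[0,0,1]])
def dr(B,o,col):
  V=[tuple(int(v) for v in (proj(p,R@q+o)-[262,176]+.5)*8) for q in B]
  for i,j in((0,1),(0,2),(1,3),(2,3),(4,5),(4,6),(5,7),(6,7),(0,4),(1,5),(2,6),(3,7)): cv2.line(b,V[i],V[j],col,1)
o=np.array([.546,.166,.0])
dr(BASE[0],o,(255,0,255)); dr(box(-.04,.04,-.009,.009,.03,.0555),o,(255,0,255))
for B in SAD[:2]: dr(B,o+[0,0,.0555],(0,255,0))
cv2.imwrite("pics/s9.png",b)
```

```text
(no output)
```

View pics/s9.png

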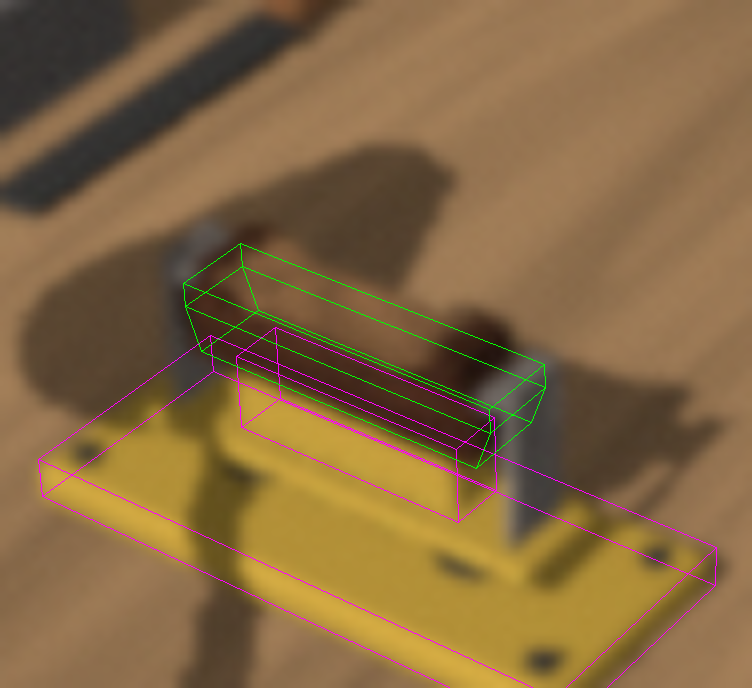

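Run:
```python
from h import *
print(finish_job()); s=read_state(); print(s["clock"],s["contact_force"])
```

```text
the job is handed in; nothing more can be done
None
the job is handed in; nothing more can be done
```

I picked up the saddle bar and centred it between the two clips by feel. I then pressed it down in small steps, let go, moved clear and handed the job in at about 20 s.

**Force on the way down:**
- Force readings taken between steps peaked at about 9–10 N while the clips spread, then fell to about 3–5 N.
- The clips then pulled the bar down with about 10–12 N.
- Next came a firm stop at a TCP height of 0.061 m, and I stopped at about +6 N. That height fits the first contact, about 19 mm higher.
- After I opened the gripper, the fingers sat slightly lower without touching anything, so it was the bar that had bottomed.

**Final pictures:**
- The bar lies hollow side up on the seat block, with the beads over its shoulders.
- The clips stand where they were before, to within a fraction of a pixel.
- The other things are unmoved as far as the pictures show. The cork block was mostly hidden by the arm in the last top view.

**What did not fully agree:** the seat height from the camera put the seat about 1 mm lower than the bar's felt stop. In the last overlay the bar sat about 1 px off my model, as it had while held, so I put that down to calibration and blur. I did not press on the bar again after letting go.

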